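# Scan a sample jar at the bench scanner

### The arm

A 6-joint arm with a two-finger parallel gripper is mounted at the origin on the work surface. World frame = base frame: x ahead of the robot, y to its left, z up, the work surface at z = 0. Lengths are in mm, angles in degrees, forces in N, time in s.
With the tool pointing down it reaches from about 350 to 850 mm from the base axis. Payload 8.1 kg.
Tool frame: the origin (TCP) lies midway between the tips of the shut fingers; the grasp point (between the pads) lies 19 mm behind it (r.pinch_z is the distance from the TCP to the grasp point, in mm); z points along the fingers, y is the line along which they close (so a half turn about z gives the same grasp; the last joint's range is limited). The gripper opens to 85 mm and grips with 20 to 120 N. Pads are 22 mm wide; open, the fingers measure 114 mm over their backs; the gripper's body (76 mm by 85 mm) begins 54 mm behind the grasp point. The pads swing forward as they close: fully open they stand 13 mm farther back than shut.
Start: joints at [-4.893, 7.471, 85.268, -0, 87.261, -4.893], TCP at [600.004, 0.022, 231.292] pointing down, gripper open.
Joint ranges: [-169.43, 169.43], [-51.17, 129.36], [1.28, 143.12], [-76.62, 256.62], [0, 156.53], [-152.29, 152.29]. Speed limits (degrees/s): [136.94, 136.94, 159.86, 180, 180, 180].

### API

Orientations are given as [roll, pitch, yaw] about the fixed x, y, z axes, in that order (R = Rz(yaw) Ry(pitch) Rx(roll)).
In Python, from bench import r gives the robot as it stands.
- The arm moves only by the shell command python3 -m jog 'ROWS' [OPENING] [FORCE]. ROWS is JSON, one flat list of numbers, 6 for each row, row after row: the shift along the tool's x, y, z in m, then the turn, a rotation vector about the tool's x, y, z in rad. A call has 1 to 8 rows; each row is the pose to reach, as a shift and turn from the pose commanded when the call began, along the tool's axes at that moment; what a row does not reach only later rows make up. A row lasts 1/8 s, in which the tool goes at most 62.5 mm and 10.7 degrees, less where a joint would pass 70% of its speed; a pose out of reach is approached as far as the arm can. A call with a gripper value outside its range is refused whole. OPENING is the opening, from -1 (shut) to 1 (fully open), set as the call begins (- or left out, the last holds). The fingers move at their own pace and stop on an object; FORCE is the grip in N (left out, the last holds). Time passes only in rows, so rows that repeat a pose let the fingers close. It gives the time, the measured TCP pose, the force, the opening and the grip force at its end, in the units of the state.
- r.sense(): the state, without advancing time (a new reading comes with each control period).
- r.snapshot(name): name is "scene" or "side" or "wrist"; returns a dict with "pixels" (480x640x3 uint8, red, green, blue), "range_z" (480x640 float32, mm along the optical axis (not along the pixel's ray), 0 where there is no reading), "K" (3x3 intrinsics, pixels), "rvec" (rotation vector, rad) and "tvec" (3), from world to camera coordinates, as OpenCV has them. Camera axes: x right, y down, z forward; pixel columns grow to the right and rows downward; lengths in mm; the calibration is good to about 2 mm. A picture is of the moment at which its call begins.
- r.hand_in(): hands the job in; it is judged then, once.
Trained networks look in a picture, given as the dict that the camera call returned (one of the last four; its "shot" number tells which), for a name from the list of things; names that differ only in an ending like _2 or _b are one class to them, and where a whole thing is asked for, a point or a joint stands for the part that bears it (a point fixed in the world has none). Each returns a list of dicts, best first, with "score" (0 to 1); they miss things now and then, are a little off and sometimes report something else, mostly with a low value. They report only what shows in the picture. A call takes as long as a camera call. They do not tell look-alikes from the thing itself.
- r.look_for(picture, target): "bbox" ([left, top, right, bottom] in pixels, round what is visible of it).
- r.outline_of(picture, target): "region" (480x640 bool, what is visible of it) and "bbox" ([left, top, right, bottom] in pixels, round what is visible of it).
The state is a dict: "time": time; "joint_pos": joint angles; "qd": joint speeds; "joint_efforts": joint torques, N m; "tool_pos": TCP position; "tcp_rot": TCP orientation; "ft_force": force on the tool from outside, world axes, zero at the start; "wrist_torque": the same for the moment, N m; "finger_gap": finger opening in mm; "grip_force": force on a finger pad.
Only numpy, scipy, OpenCV 4.12 (cv2) and the standard library are available. Lean on these libraries where they do the work, as an engineer would, in place of code of your own. Each camera call takes 0.05 s, during which the arm holds its last target. There are 200 camera calls.

### The job

Log the blue-lidded sample jar: stand it upright in the middle of the small raised black pedestal with its barcode label facing the scanner's window, and let go of it. Only then squeeze the scanner's orange trigger all the way in, hold it for about a second and let it spring back out, leaving the jar standing there. Set the jar down gently, do not pull the trigger before the jar is in place, and do not disturb the other jars, the bottle or the glassware.

Things in the scene. Friction and masses are not known exactly. Their poses are not given: they have to be found in the camera images.
- jar_blue: the jar to scan, loose: amber upright cylinder, 52 mm diameter, 110 mm tall with its blue lid (top 18 mm), about 0.2 kg. Origin: centre of its underside, z up. Its x axis points out through the middle of the white barcode label on its side; a white stripe on the lid runs from the centre to the label side
- jar_label (a point): middle of that jar's barcode label, 26 mm out along the jar's x and 50 mm above its underside
- stand: fixed scanning stand: grey base plate 10 mm thick (x -75 to +55, y -55 to +285 mm in the stand's frame) with a pedestal and a pistol-shaped barcode scanner clamped lying on its side. Origin on the table under the pedestal's axis. The scanner's axis runs along the stand's y, 115 mm above the table; its blue grip sticks out level in -x
- head (a point): centre of the scanner's white head, at y = 117 mm, 115 mm up; the head reaches from y = 92 to 139 mm, 66 mm wide, top at 141 mm; the white barrel follows to y = 255 mm, 52 mm wide, top at 139 mm; axes as the stand's
- grip (a point): centre of the blue fixed grip, at x = -77, y = 210 mm of the stand, 115 mm up; the grip spans x -22 to -132 (black end to -137), y 195 to 225, z 98 to 132 mm, with free air beneath. The trigger stands in front of it, on the pedestal's side; axes as the stand's
- pedestal_top (a point): centre of the pedestal's flat round black top, 76 mm diameter, 60 mm above the table; axes as the stand's
- window (a point): centre of the scanner's black window, 92 mm from the pedestal's axis along the stand's y, 115 mm above the table; axes as the stand's
- squeeze_point (a point): where to squeeze: midway between the rear face of the grip (29 mm away along the stand's +y) and the front face of the released trigger (29 mm away along -y), 115 mm above the table, so the two together are 58 mm wide, 45 mm wide when the trigger is fully in; axes as the stand's
- trigger_pad (a point): point on the front face of the trigger, 47 mm from its hinge; moves with the trigger. The trigger is an orange blade 62 mm long, 10 mm thick and 22 mm high (z from 104 to 126 mm), hinged by the barrel at x = -30, y = 172 mm of the stand on an upright axis, its free end towards -x; released it stands parallel to the grip with an 18 mm gap
- trigger (a joint): trigger angle: 0 = released (out), 0.28 rad = fully squeezed towards the grip; sprung, about 8 N at the pad for the full stroke
- jar_green: a bystander sample jar like jar_blue (52 mm diameter, 110 mm tall, amber, label) but with a green lid; not to be scanned, leave it standing where it is. Origin: centre of its underside
- jar_red: a bystander sample jar like jar_blue (52 mm diameter, 110 mm tall, amber, label) but with a red lid; not to be scanned, leave it standing where it is. Origin: centre of its underside
- flask: bystander: clear glass conical flask, 84 mm base diameter, 130 mm tall; origin at the centre of its underside
- beaker: bystander: clear glass beaker, 86 mm diameter, 100 mm tall; origin at the centre of its underside
- wash_bottle: bystander: white plastic bottle with a grey cap, 66 mm diameter, 170 mm tall; origin at the centre of its underside
There are look-alikes about, which are no part of the job. Leave any yellow look-alike of the jar_blue alone.

How it is judged (in metres and radians):
On the way, in this order (a step that is already met when the one before it is completed fails the run):
1. the blue-lidded jar stands on the pedestal, label to the window, let go (horizontal distance between jar_blue and pedestal_top below 0.014 m and z of jar_blue in the frame of pedestal_top between -0.006 and 0.006 m and angle between jar_blue's own z axis and vertical below 0.1 rad and angle between the x axis of jar_blue and the y axis of stand, either way round below 0.4 rad and y of jar_label in the frame of pedestal_top above 0.005 m and contact force between the fingers and jar_blue below 0.1 N), for 0.2 s.
2. the trigger is squeezed in with the jar in place (value of joint trigger above 0.23 rad and horizontal distance between jar_blue and pedestal_top below 0.014 m and z of jar_blue in the frame of pedestal_top between -0.006 and 0.006 m and angle between jar_blue's own z axis and vertical below 0.1 rad and angle between the x axis of jar_blue and the y axis of stand, either way round below 0.4 rad and y of jar_label in the frame of pedestal_top above 0.005 m), for 0.3 s.
3. the trigger has sprung back out (value of joint trigger below 0.04 rad), for 0.1 s.
At the end, for the whole second after the job is handed in: the blue-lidded jar stands at rest, upright (within 0.1 rad) on the pedestal, its axis within 14 mm of the pedestal's, its label within 0.4 rad of facing the scanner's window; the trigger has been squeezed past 0.23 rad for 0.3 s with the jar there, and is back out (under 0.04 rad) (all of step 1 and value of joint trigger below 0.04 rad and linear speed of jar_blue below 0.02 m/s); the robot touches nothing.
It fails at once if the trigger is squeezed (past 0.12 rad) before the jar is on the pedestal (value of joint trigger above 0.12 rad and (horizontal distance between jar_blue and pedestal_top above 0.03 m or z of jar_blue in the frame of pedestal_top above 0.02 m)).
It fails at once if the jar is banged down on the stand (over 60 N) (contact force between jar_blue and stand above 60 N).
It fails at once if the jar is dropped onto the pedestal (falling free, out of the fingers, more than 12 mm above it) (horizontal distance between jar_blue and pedestal_top below 0.04 m and z of jar_blue in the frame of pedestal_top above 0.012 m and contact force between the fingers and jar_blue below 0.05 N and linear speed of jar_blue above 0.15 m/s).
It fails at once if another jar, the flask, the beaker or the wash bottle is moved over 25 mm or tipped (distance of any of jar_green, jar_red, flask, beaker, wash_bottle from where it was at the start of the episode above 0.025 m or angle between any of jar_green, jar_red, flask, beaker, wash_bottle's own z axis and vertical above 0.3 rad).
It also fails if it takes over 48 s, if anything falls off the work surface, if the arm or the gripper's body presses on something with over 40 N, if the wrist force passes 120 N, or if a joint passes its speed limit or range.

## Working session

There is one attempt and no reset: what is moved stays moved. The work goes in short steps, Python scripts to look and compute and a shell command to move; the robot and the scene stay as the last step left them, time stands still between calls to the robot, and variables do not carry over. Pictures are saved under pics/ and viewed, at most 10 in all, crops included, and the job is handed in when it is done.

```bash
mkdir -p pics; ls; cat > h.py <<'E'
import numpy as np, cv2
from bench import r
def pts(p, mask=None):
    """world xyz (mm) for each pixel, HxWx3 (nan where no depth)"""
    z=p["range_z"].astype(float); K=np.array(p["K"]); R,_=cv2.Rodrigues(np.array(p["rvec"],float)); t=np.array(p["tvec"],float).ravel()
    v,u=np.mgrid[0:z.shape[0],0:z.shape[1]]
    c=np.stack([(u-K[0,2])/K[0,0]*z,(v-K[1,2])/K[1,1]*z,z],-1)
    w=(c-t)@R; w[z<=0]=np.nan
    return w
def proj(p,X):
    return cv2.projectPoints(np.array(X,float).reshape(-1,3),np.array(p["rvec"],float),np.array(p["tvec"],float),np.array(p["K"],float),None)[0].reshape(-1,2)
def save(n,im): cv2.imwrite("pics/"+n,cv2.cvtColor(np.ascontiguousarray(im),cv2.COLOR_RGB2BGR))
E
python3 - <<'E'
from h import *
for n in ["scene","side"]:
    p=r.snapshot(n); save(n+"0.png",p["pixels"])
    w=pts(p)
    for t in ["jar_blue","jar_green","jar_red","flask","beaker","wash_bottle","stand","grip","head","trigger","window","pedestal_top"]:
        try:
            for d in r.outline_of(p,t)[:4]:
                m=d["region"]; q=w[m]; q=q[~np.isnan(q[:,0])]
                print(n,t,round(d["score"],2),np.round(d["bbox"]).tolist(),np.round(np.median(q,0)) if len(q) else None, np.round(np.percentile(q,[2,98],axis=0)).tolist() if len(q) else None)
        except Exception as e: print(n,t,e)
E
```

```text
pics
scene jar_blue 0.93 [262.0, 234.0, 298.0, 298.0] [ 558. -101.   75.] [[500.0, -116.0, 1.0], [569.0, -32.0, 112.0]]
scene jar_blue 0.78 [239.0, 317.0, 279.0, 396.0] [ 689. -275.   81.] [[656.0, -290.0, 6.0], [701.0, -244.0, 112.0]]
scene jar_blue 0.64 [306.0, 256.0, 336.0, 327.0] [ 655. -114.   75.] [[624.0, -124.0, 5.0], [669.0, -79.0, 112.0]]
scene jar_green 0.9 [133.0, 287.0, 179.0, 366.0] [ 536. -334.   78.] [[500.0, -351.0, 6.0], [544.0, -306.0, 112.0]]
scene jar_red 0.89 [180.0, 239.0, 215.0, 301.0] [ 463. -202.   72.] [[423.0, -217.0, 2.0], [473.0, -169.0, 112.0]]
scene jar_red 0.69 [366.0, 168.0, 384.0, 179.0] [516. 217. 119.] [[501.0, 211.0, 107.0], [535.0, 241.0, 129.0]]
scene jar_red 0.33 [326.0, 151.0, 434.0, 293.0] [587. 176.  16.] [[448.0, 20.0, 7.0], [661.0, 320.0, 141.0]]
scene flask 0.64 [342.0, 299.0, 396.0, 396.0] [ 790. -155.   51.] [[754.0, -179.0, 4.0], [817.0, -124.0, 131.0]]
scene beaker 0.7 [387.0, 255.0, 439.0, 332.0] [753.  -6.  70.] [[709.0, -30.0, 4.0], [787.0, 50.0, 101.0]]
scene wash_bottle 0.73 [190.0, 338.0, 248.0, 450.0] [ 712. -367.  101.] [[680
[... 2553 characters left out ...]
] [[661.0, -387.0, 7.0], [702.0, -327.0, 170.0]]
side grip 0.95 [153.0, 157.0, 332.0, 278.0] [558. 188.  11.] [[435.0, 17.0, 6.0], [648.0, 312.0, 140.0]]
side grip 0.21 [369.0, 276.0, 404.0, 336.0] [ 577. -201.   84.] [[566.0, -217.0, 7.0], [610.0, -172.0, 111.0]]
side head 0.84 [154.0, 157.0, 331.0, 282.0] [558. 190.  12.] [[436.0, 18.0, 6.0], [649.0, 314.0, 140.0]]
side trigger 0.62 [188.0, 181.0, 213.0, 208.0] [507. 215. 119.] [[479.0, 207.0, 106.0], [537.0, 228.0, 127.0]]
side window 0.91 [153.0, 152.0, 332.0, 280.0] [558. 189.  11.] [[436.0, 16.0, 5.0], [651.0, 315.0, 140.0]]
side pedestal_top 0.78 [154.0, 151.0, 335.0, 276.0] [558. 188.  11.] [[437.0, 17.0, 4.0], [655.0, 314.0, 140.0]]
```

View pics/scene0.png

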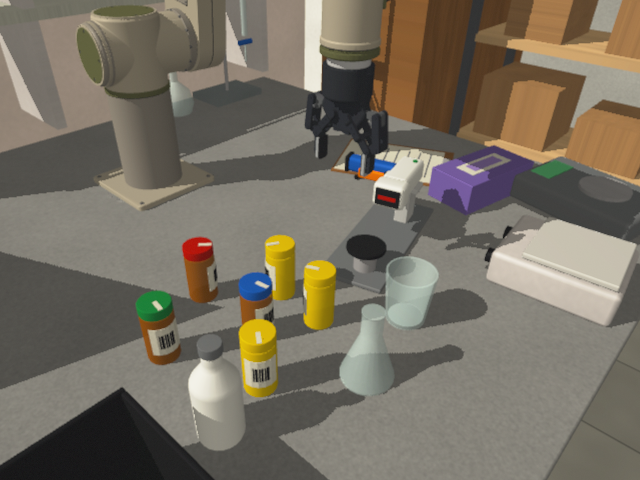

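View pics/side0.png

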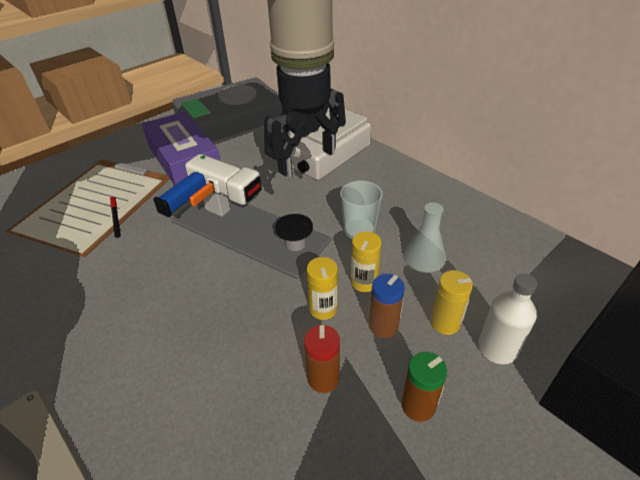

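The blue-lidded jar is at scene (256,300) and side (386,305). The things that could be taken for it are:
- yellow jars at scene (280,265), (320,295) and (259,357)
- the green jar at (158,327) and the red jar at (200,270)

The stand's pedestal is at scene (366,245) and side (294,228). Its scanner grip points towards the robot. Next I'll fit the poses.

```bash
python3 - <<'E'
from h import *
from scipy.optimize import least_squares as LS
pics={n:r.snapshot(n) for n in ["scene","side"]}
G={"blue":(588,-194),"y1":(543,-93),"y2":(641,-100),"y3":(671,-265),"green":(518,-328),"red":(447,-192)}
for k,g in G.items():
  for n,p in pics.items():
    w=pts(p); d=np.hypot(w[...,0]-g[0],w[...,1]-g[1])
    m=(d<45)&(w[...,2]>15)&(w[...,2]<104); q=w[m]
    f=LS(lambda c:np.hypot(q[:,0]-c[0],q[:,1]-c[1])-26,g,loss="soft_l1")
    mt=(d<40)&(w[...,2]>104); t=w[mt]; px=p["pixels"].astype(int)
    wh=mt&(px.min(-1)>130)&(px.max(-1)-px.min(-1)<60)
    s=w[wh]; c=f.x
    out=[]
    if len(s):
        v=(s[:,:2]-c).mean(0); out=[len(s),np.round(np.degrees(np.arctan2(v[1],v[0])),1)]
    lab=(d<45)&(w[...,2]>25)&(w[...,2]<75)&(px.min(-1)>110)&(px.max(-1)-px.min(-1)<60)
    l=w[lab]; a=np.degrees(np.arctan2(l[:,1]-c[1],l[:,0]-c[0])) if len(l) else []
    print(k,n,np.round(c,1),"topmid",np.round((t.min(0)+t.max(0))/2,1),"ztop",np.round(np.median(t[:,2]),1),"stripe",out,"label",len(l),np.round(np.percentile(a,[5,95])) if len(l) else "")
# stand
for n,p in pics.items():
    w=pts(p);px=p["pixels"].astype(int)
    m=(w[...,2]>55)&(w[...,2]<65)&(np.hypot(w[...,0]-590,w[...,1]-60)<90)&(px.max(-1)<70)
    q=w[m]; c,rad=cv2.minEnclosingCircle(q[:,:2].astype(np.float32)); print(n,"ped",c,rad,len(q),np.median(q[:,2]), np.round((np.percentile(q,0.5,axis=0)+np.percentile(q,99.5,axis=0))/2,1))
    m=(w[...,2]>6)&(w[...,2]<14)&(w[...,0]>420)&(w[...,0]<720)&(w[...,1]>0)&(w[...,1]<380); q=w[m][:,:2].astype(np.float32); print(n,"plate",cv2.minAreaRect(q),len(q), np.round(cv2.boxPoints(cv2.minAreaRect(q))).tolist())
    b=(px[...,2]>px[...,0]+50)&(px[...,2]>px[...,1]+30)&(w[...,2]>95)&(w[...,2]<136)&(w[...,1]>100); q=w[b]; print("grip",len(q),np.round(np.percentile(q,[1,99],axis=0)).tolist(), cv2.fitLine(q[:,:2].astype(np.float32),cv2.DIST_HUBER,0,.01,.01).ravel(), cv2.minAreaRect(q[q[:,2]>126][:,:2].astype(np.float32)) if (q[:,2]>126).sum()>4 else '')
    o=(px[...,0]>150)&(px[...,0]>px[...,2]+90)&(px[...,1]<px[...,0]-50)&(w[...,2]>98)&(w[...,1]>100); q=w[o]; print("trig",len(q),np.round(np.percentile(q,[1,99],axis=0)).tolist())
p=pics["side"];q=proj(p,[588,-194,80])[0].astype(int);print(q)
save("crop1.png",cv2.resize(p["pixels"][q[1]-60:q[1]+60,q[0]-80:q[0]+80],(640,480),interpolation=2))
E
```

```text
blue scene [ 591.6 -191.1] topmid [ 591.9 -191.8  108.8] ztop 110.4 stripe [60, np.float64(11.0)] label 85 [-45.  -6.]
blue side [ 592.3 -190.7] topmid [ 591.  -191.   108.2] ztop 109.6 stripe [47, np.float64(9.6)] label 5 [-49. -46.]
y1 scene [542.  -89.3] topmid [543.9 -90.3 108.8] ztop 110.4 stripe [18, np.float64(-111.7)] label 121 [-115.  -67.]
y1 side [543.  -89.1] topmid [542.  -89.6 108.6] ztop 109.6 stripe [36, np.float64(-119.1)] label 317 [-172.  -73.]
y2 scene [642.3 -97.8] topmid [643.4 -98.6 109.5] ztop 110.4 stripe [27, np.float64(-147.1)] label 20 [-133. -108.]
y2 side [643.  -97.5] topmid [642.4 -97.9 108.3] ztop 109.4 stripe [31, np.float64(-155.2)] label 106 [-173.  174.]
y3 scene [ 674.2 -263.3] topmid [ 674.6 -264.1  108.9] ztop 110.3 stripe [42, np.float64(-38.9)] label 350 [-89. -10.]
y3 side [ 674.8 -262.6] topmid [ 673.6 -263.4  108.4] ztop 109.5 stripe [33, np.float64(-35.4)] label 37 [-93. -71.]
green scene [ 517.4 -325.3] topmid [ 518.5 -326.1  109. ] ztop 110.5 stripe [51, np.float64(-13.5)] label 277 [-65. -11.]
green side [ 518.  -324.6] topmid [ 516.8 
[... 733 characters left out ...]
7270507812), (101.61015319824219, 40.42882537841797), 1.6415085792541504)
trig 194 [[480.0, 153.0, 106.0], [604.0, 223.0, 129.0]]
side ped (614.0157470703125, 67.97962951660156) 39.340763092041016 799 59.36594518887192 [612.8  68.2  58.7]
side plate ((591.014892578125, 163.2809600830078), (163.46717834472656, 379.7329406738281), 16.37122917175293) 5100 [[459.0, 322.0], [566.0, -42.0], [723.0, 4.0], [616.0, 368.0]]
grip 816 [[439.0, 225.0, 104.0], [534.0, 269.0, 133.0]] [9.6249318e-01 2.7130598e-01 4.8372522e+02 2.3873407e+02] ((484.6527404785156, 250.29591369628906), (102.06712341308594, 29.56149673461914), 14.915186882019043)
trig 246 [[479.0, 205.0, 108.0], [535.0, 225.0, 127.0]]
[386 299]
```

View pics/crop1.png

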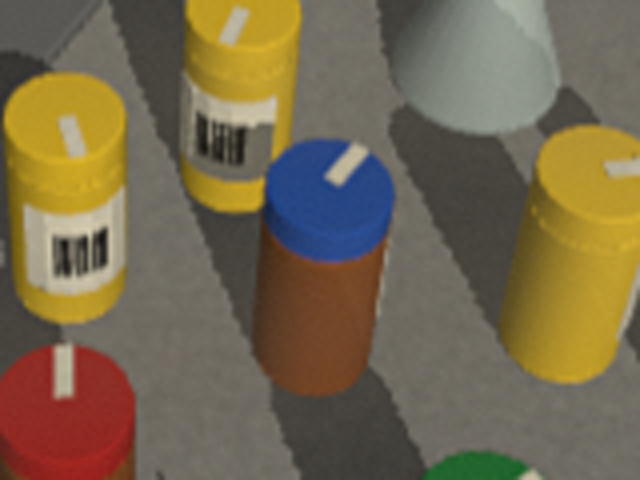

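The crop shows the blue lid at (330,190) on an amber body. The stripe points up-right at (345,165), and the label edge is at the far right (380,290). This is the target jar, at about (592,-191) with its label at about 9° world. The stand's yaw is about 15.3° and the pedestal is at (614,68).

```bash
cat >> h.py <<'E'
from scipy.spatial.transform import Rotation as Ro
def goal(pos,closedir):
    """tool-frame shift (m) and rotvec (rad) from the present pose to TCP pos, pointing down, closing axis at world angle closedir (deg); nearest of half turns not resolved"""
    s=r.sense(); R0=Ro.from_euler("xyz",s["tcp_rot"],degrees=True)
    z=np.array([0,0,-1.]); a=np.radians(closedir); y=np.array([np.cos(a),np.sin(a),0]); R1=Ro.from_matrix(np.c_[np.cross(y,z),y,z])
    print("now",np.round(s["tool_pos"],1),np.round(s["tcp_rot"],2),"closing at",np.round(np.degrees(np.arctan2(*R0.apply([0,1,0])[1::-1])),1),"t",s["time"],"j",np.round(s["joint_pos"],0))
    print("shift",np.round(R0.inv().apply(np.array(pos)-s["tool_pos"])/1000,4),"turn",np.round((R0.inv()*R1).as_rotvec(),3))
E
python3 - <<'E'
from h import *
print(r.pinch_z, r.sense()["finger_gap"])
goal([592,-191,160],99); goal([592,-191,160],-81)
E
```

```text
18.700000000000003 84.90696446132368
now [600.    0.  231.3] [-180.    0.   90.] closing at 0.0 t 1.4 j [-5.  7. 85. -0. 87. -5.]
shift [-0.191  -0.008   0.0713] turn [-0.    -0.    -1.728]
now [600.    0.  231.3] [-180.    0.   90.] closing at 0.0 t 1.4 j [-5.  7. 85. -0. 87. -5.]
shift [-0.191  -0.008   0.0713] turn [-0.     0.     1.414]
```

```bash
python3 -m jog '[-0.02,0,0,0,0,0.17, -0.05,-0.002,0,0,0,0.35, -0.08,-0.004,0.01,0,0,0.53, -0.11,-0.006,0.025,0,0,0.71, -0.14,-0.008,0.04,0,0,0.89, -0.165,-0.008,0.05,0,0,1.07, -0.185,-0.008,0.06,0,0,1.245, -0.191,-0.008,0.071,0,0,1.414]' 1 30
python3 - <<'E'
from h import *
p=r.snapshot("wrist"); save("w1.png",p["pixels"])
w=pts(p); g=np.array([592,-191]); d=np.hypot(w[...,0]-g[0],w[...,1]-g[1]); t=w[(d<45)&(w[...,2]>104)&(w[...,2]<116)]
print(len(t), t.min(0),t.max(0),cv2.minEnclosingCircle(t[:,:2].astype(np.float32)) if len(t) else 0)
px=p["pixels"].astype(int); s=w[(d<30)&(w[...,2]>104)&(w[...,2]<116)&(px.min(-1)>130)&(px.max(-1)-px.min(-1)<60)]
if len(s): v=s[:,:2].mean(0); print("stripe",v,cv2.fitLine(s[:,:2].astype(np.float32),2,0,.01,.01).ravel())
goal([592,-191,61],-81)
E
```

```text
time: 2.4
tool_pos: [591.9, -192.4, 160.0]
tcp_rot: [180.0, -0.0, 8.6]
ft_force: [-0.4, 0.1, -0.5]
finger_gap: 85.2
grip_force: 0.0
7697 [ 565.6548685  -216.69736802  104.01483968] [ 616.93692755 -165.27381375  111.8550284 ] ((591.1392211914062, -190.88441467285156), 26.09426498413086)
stripe [ 603.98493678 -189.01775428] [ 9.8765719e-01  1.5663119e-01  6.0398492e+02 -1.8901776e+02]
now [ 591.  -192.3  158.1] [-1.7996e+02  1.1000e-01  8.1100e+00] closing at -81.9 t 2.45 j [-23.  13.  86.  -0.  80.  59.]
shift [ 0.0013 -0.0011  0.0971] turn [-0.001  0.002 -0.016]
```

View pics/w1.png

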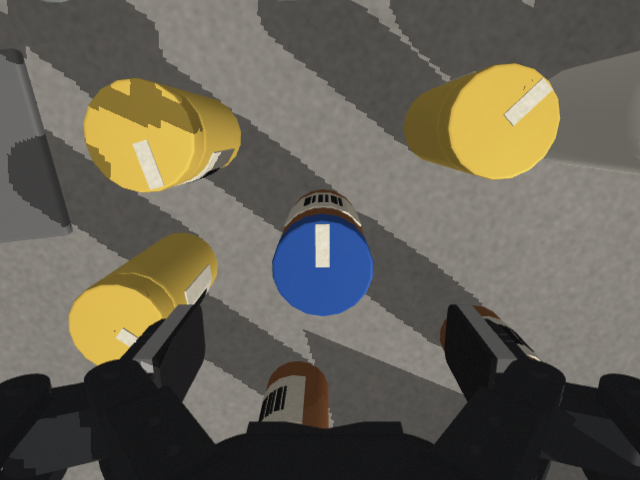

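The wrist view shows the blue lid at (322,265), centred between the open fingers. The stripe points up at (322,245) with the barcode below it at (322,200), so the label is at 9°. I'll descend and grip.

```bash
python3 -m jog '[0,0,0.03,0,0,0, 0,0,0.065,0,0,0, 0,0,0.09,0,0,0, 0,0,0.099,0,0,0, 0,0,0.099,0,0,0]' 1 30
python3 -m jog '[0,0,0,0,0,0, 0,0,0,0,0,0, 0,0,0,0,0,0, 0,0,0,0,0,0, 0,0,0,0,0,0, 0,0,0,0,0,0]' -1 30
```

```text
time: 3.08
tool_pos: [591.9, -190.7, 61.3]
tcp_rot: [-180.0, 0.0, 9.1]
ft_force: [-1.0, 0.4, 1.7]
finger_gap: 85.5
grip_force: 0.0
time: 3.82
tool_pos: [593.0, -191.3, 63.0]
tcp_rot: [179.9, -0.1, 9.0]
ft_force: [0.1, 1.9, 6.7]
finger_gap: 51.3
grip_force: 31.8
```

```bash
python3 -m jog '[0,0,-0.015,0,0,0, 0,0,-0.045,0,0,0, 0,0,-0.08,0,0,0, 0,0,-0.115,0,0,0, 0,0,-0.14,0,0,0, 0,0,-0.15,0,0,0, 0,0,-0.15,0,0,0]'
python3 - <<'E'
from h import *
p=r.snapshot("side"); save("side2.png",p["pixels"][100:400,150:550])
goal([614,67.7,211],15.3)
E
```

```text
time: 4.7
tool_pos: [592.2, -191.1, 211.8]
tcp_rot: [180.0, -0.0, 9.0]
ft_force: [0.1, 0.6, -2.0]
finger_gap: 51.3
grip_force: 31.9
now [ 591.6 -190.8  210.5] [-1.7997e+02  5.0000e-02  8.9800e+00] closing at -81.0 t 4.75 j [-23.  11.  83.  -0.  86.  58.]
shift [ 0.0625 -0.2519 -0.0004] turn [-1.000e-03  0.000e+00 -1.681e+00]
```

View pics/side2.png

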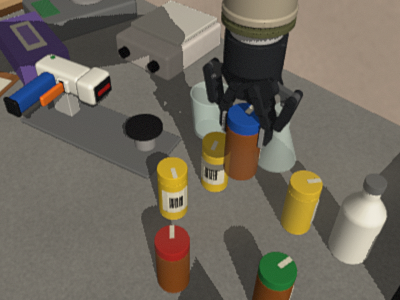

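The jar is held upright at crop (243,140), clear of the others. I'll carry it over the pedestal while turning it.

```bash
python3 -m jog '[0.004,-0.018,0,0,0,-0.1, 0.012,-0.05,0,0,0,-0.28, 0.02,-0.085,0,0,0,-0.46, 0.03,-0.122,0,0,0,-0.64, 0.04,-0.16,0,0,0,-0.82, 0.048,-0.195,0,0,0,-1.0, 0.056,-0.228,0,0,0,-1.18, 0.0622,-0.252,0,0,0,-1.36]'
python3 -m jog '[0,0,0,0,0,-0.14, 0,0,0,0,0,-0.26, 0,0,0,0,0,-0.32, 0,0,0,0,0,-0.321, 0,0,0,0,0,-0.321]'
python3 - <<'E'
from h import *
p=r.snapshot("wrist"); save("w2.png",p["pixels"])
w=pts(p); px=p["pixels"].astype(int)
for n,p in (("wrist",p),("scene",r.snapshot("scene")),("side",r.snapshot("side"))):
    w=pts(p); px=p["pixels"].astype(int)
    b=(px[...,2]>px[...,0]+50)&(px[...,2]>px[...,1]+30)&(w[...,2]>126)&(w[...,2]<136)&(w[...,1]>150); q=w[b]
    if len(q)>20: print(n,"grip",len(q),cv2.minAreaRect(q[:,:2].astype(np.float32)),np.percentile(q,[1,99],axis=0).round(1).tolist())
    m=(w[...,2]>55)&(w[...,2]<65)&(np.hypot(w[...,0]-614,w[...,1]-68)<60)&(px.max(-1)<70)
    q=w[m]; 
    if len(q)>20: print(n,"ped",cv2.minEnclosingCircle(q[:,:2].astype(np.float32)),len(q))
    d=np.hypot(w[...,0]-614,w[...,1]-68); q=w[(d<40)&(w[...,2]>160)&(w[...,2]<232)&~((px.max(-1)<70))]
    if len(q)>50: 
        f=cv2.minEnclosingCircle(q[:,:2].astype(np.float32)); print("jar",f,len(q),"zmin",np.percentile(q[:,2],[1,99]))
goal([614,67.7,125],15.3)
E
```

```text
time: 5.75
tool_pos: [613.0, 69.2, 209.1]
tcp_rot: [-179.8, 0.0, 87.3]
ft_force: [-0.5, -0.2, -3.3]
finger_gap: 50.8
grip_force: 32.0
time: 6.38
tool_pos: [613.6, 67.6, 210.1]
tcp_rot: [-179.9, -0.0, 105.2]
ft_force: [0.1, 1.1, -2.1]
finger_gap: 51.5
grip_force: 32.0
wrist ped ((612.6192626953125, 69.97911834716797), 37.7023811340332) 4608
jar ((612.1957397460938, 75.15509033203125), 38.78153610229492) 5115 zmin [161.69988051 231.70084016]
scene ped ((614.1762084960938, 66.85564422607422), 38.15254592895508) 773
jar ((615.4469604492188, 66.5653305053711), 38.61397933959961) 1186 zmin [160.76411041 231.57146152]
side grip 459 ((486.3242492675781, 250.7761993408203), (103.10619354248047, 30.273157119750977), 13.738581657409668) [[438.0, 227.3, 126.3], [534.3, 271.0, 133.2]]
side ped ((613.2867431640625, 68.38845825195312), 39.261138916015625) 795
jar ((609.4155883789062, 60.712074279785156), 27.814651489257812) 905 zmin [160.77683699 231.36318025]
now [614.   67.6 211. ] [-1.7997e+02 -1.0000e-02  1.0525e+02] closing at 15.3 t 6.525 j [  2.  11.  84.  -0.  86. -14.]
shift [0.0001 0.0001 0.086 ] turn [-0.    -0.    -0.001]
```

View pics/w2.png

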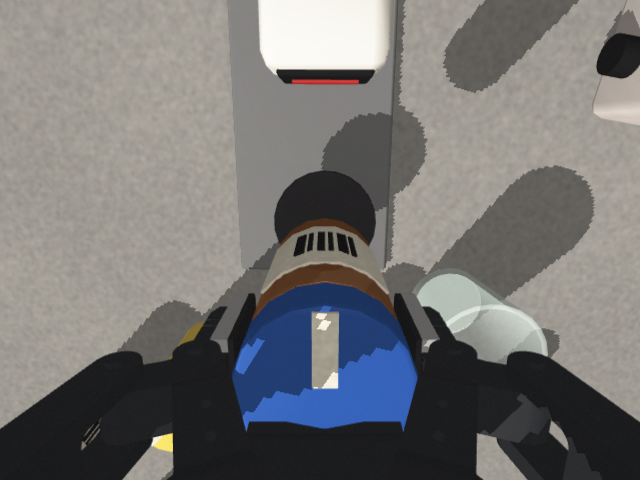

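The wrist view shows the label at (325,243) facing the scanner's window at (325,76), and the pedestal at (325,205) on line with both. I'll descend and finish slowly.

```bash
python3 -m jog '[0,0,0.015,0,0,0, 0,0,0.04,0,0,0, 0,0,0.062,0,0,0, 0,0,0.076,0,0,0, 0,0,0.082,0,0,0, 0,0,0.085,0,0,0, 0,0,0.085,0,0,0]'
python3 -m jog '[0,0,0.001,0,0,0, 0,0,0.002,0,0,0, 0,0,0.003,0,0,0, 0,0,0.003,0,0,0]'
python3 - <<'E'
from h import *
for n in ("scene","side"):
    p=r.snapshot(n); w=pts(p); px=p["pixels"].astype(int); d=np.hypot(w[...,0]-614,w[...,1]-68)
    q=w[(d<40)&(w[...,2]>50)&(w[...,2]<110)&(px[...,0]>px[...,2]+30)]; print(n,"amber z",np.percentile(q[:,2],[0.5,5]).round(1))
    q=w[(d<40)&(w[...,2]>140)&(px[...,2]>px[...,0]+60)&(w[...,2]<185)]; print("lid",len(q),np.percentile(q[:,2],[50,95,99]).round(1),cv2.minEnclosingCircle(q[:,:2].astype(np.float32)))
print(r.sense()["ft_force"])
E
```

```text
time: 7.4
tool_pos: [614.5, 67.7, 126.9]
tcp_rot: [179.9, 0.0, 105.3]
ft_force: [-0.2, -0.4, -2.6]
finger_gap: 51.3
grip_force: 32.0
time: 7.9
tool_pos: [614.0, 67.6, 123.2]
tcp_rot: [-180.0, -0.0, 105.3]
ft_force: [0.6, 0.1, -3.4]
finger_gap: 51.4
grip_force: 32.0
scene amber z [59.8 61.5]
lid 455 [169.5 171.6 172.1] ((614.5726318359375, 60.610679626464844), 26.65093994140625)
side amber z [60.6 64.3]
lid 324 [169.2 170.9 171.7] ((616.5250854492188, 62.668094635009766), 27.031217575073242)
[ 1.34517257 -0.05567736 -1.7152741 ]
```

```bash
python3 -m jog '[0,0,0.0007,0,0,0, 0,0,0.0014,0,0,0, 0,0,0.0014,0,0,0]'
python3 -m jog '[0,0,0.0005,0,0,0, 0,0,0.001,0,0,0, 0,0,0.001,0,0,0]'
```

```text
time: 8.38
tool_pos: [614.3, 67.5, 123.0]
tcp_rot: [180.0, 0.0, 105.3]
ft_force: [-4.7, -0.0, 5.4]
finger_gap: 51.5
grip_force: 32.7
time: 8.75
tool_pos: [614.3, 67.5, 122.9]
tcp_rot: [180.0, 0.0, 105.3]
ft_force: [-7.1, -0.3, 12.2]
finger_gap: 51.2
grip_force: 33.3
```

Contact is made. I'll ease off the press and open the fingers.

```bash
python3 -m jog '[0,0,-0.0008,0,0,0, 0,0,-0.0008,0,0,0]' - 20
python3 -m jog '[0,0,0,0,0,0, 0,0,0,0,0,0, 0,0,0,0,0,0, 0,0,0,0,0,0, 0,0,0,0,0,0]' 1
python3 -m jog '[0,0,-0.01,0,0,0, 0,0,-0.03,0,0,0, 0,0,-0.06,0,0,0, 0,0,-0.095,0,0,0, 0,0,-0.12,0,0,0, 0,0,-0.125,0,0,0, 0,0,-0.125,0,0,0]'
python3 - <<'E'
from h import *
for n in ("scene","side","wrist"):
    p=r.snapshot(n); w=pts(p); px=p["pixels"].astype(int); d=np.hypot(w[...,0]-614,w[...,1]-68)
    save(n+"3.png",p["pixels"])
    q=w[(d<40)&(w[...,2]>140)&(w[...,2]<185)]; c,rad=cv2.minEnclosingCircle(q[:,:2].astype(np.float32)); print(n,"lid",len(q),np.percentile(q[:,2],[5,50,95]).round(1),c,rad)
    s=w[(d<30)&(w[...,2]>166)&(w[...,2]<176)&(px.min(-1)>130)&(px.max(-1)-px.min(-1)<60)]
    if len(s): print("stripe",len(s),np.degrees(np.arctan2(*(s[:,:2].mean(0)-c)[::-1])))
    m=(w[...,2]>55)&(w[...,2]<64)&(d<60)&(px.max(-1)<70); q=w[m]
    if len(q)>20: print(n,"ped",cv2.minEnclosingCircle(q[:,:2].astype(np.float32)),len(q))
    # scanner: barrel/head white top, trigger orange top, grip blue top, in stand frame
    a=np.radians(15.3); R=np.array([[np.cos(a),np.sin(a)],[-np.sin(a),np.cos(a)]]); sx=(w[...,:2]-[614,68])@R.T
    b=(px[...,2]>px[...,0]+50)&(px[...,2]>px[...,1]+30)&(w[...,2]>120)&(w[...,2]<136)&(w[...,1]>150)
    if b.sum()>20: print("grip stand-frame",np.percentile(sx[b],[1,99],axis=0).round(1).tolist(),np.percentile(w[b][:,2],99))
    o=(px[...,0]>150)&(px[...,0]>px[...,2]+90)&(px[...,1]<px[...,0]-50)&(w[...,2]>110)&(w[...,1]>170)
    if o.sum()>20: print("trig stand-frame",np.percentile(sx[o],[1,99],axis=0).round(1).tolist(),np.percentile(w[o][:,2],99))
E
```

```text
time: 9.0
tool_pos: [614.3, 67.5, 123.0]
tcp_rot: [180.0, 0.0, 105.3]
ft_force: [-5.1, -0.5, 7.4]
finger_gap: 51.3
grip_force: 32.8
time: 9.62
tool_pos: [614.1, 67.6, 121.6]
tcp_rot: [-180.0, -0.0, 105.3]
ft_force: [0.3, 0.5, -0.1]
finger_gap: 85.2
grip_force: 0.0
time: 10.5
tool_pos: [614.2, 67.7, 247.2]
tcp_rot: [179.9, 0.0, 105.3]
ft_force: [-0.4, 0.5, -1.2]
finger_gap: 85.3
grip_force: 0.0
scene lid 753 [143.  166.5 171.5] (617.2805786132812, 64.25448608398438) 27.769052505493164
stripe 29 115.41208470909565
scene ped ((615.2792358398438, 66.31703186035156), 39.045074462890625) 313
grip stand-frame [[-127.3, 192.3], [-28.4, 216.4]] 134.22542392058276
trig stand-frame [[-91.3, 158.6], [-35.1, 173.5]] 129.24823048968074
side lid 709 [142.9 168.1 170.9] (614.49658203125, 64.93136596679688) 27.240577697753906
stripe 29 97.91070657968159
side ped ((611.5571899414062, 68.0962905883789), 39.15031814575195) 357
grip stand-frame [[-124.5, 194.9], [-27.1, 222.4]] 133.38743384373112
trig stand-frame [[-93.5, 166.4], [-36.1, 176.5]] 126.46727012128707
wrist lid 6681 [156.5 168.8 170. ] (614.3721923828125, 66.66004180908203) 25.93886947631836
stripe 506 105.78658613960852
wrist ped ((612.509765625, 69.8631362915039), 37.72294235229492) 2415
```

View pics/side3.png

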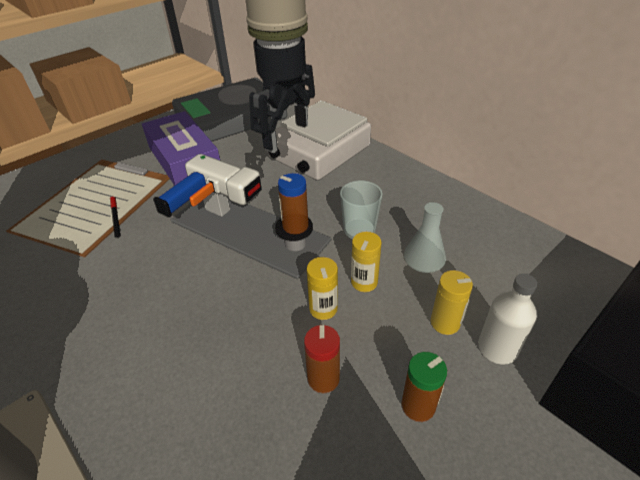

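The jar stands on the pedestal at (293,210), label towards the scanner, with everything else where it was. Next I'll move over the grip, turn the gripper and look.

```bash
python3 -m jog '[0.015,-0.006,0,0,0,-0.1, 0.045,-0.017,0,0,0,-0.28, 0.075,-0.029,0,0,0,-0.46, 0.105,-0.04,0,0,0,-0.64, 0.135,-0.052,0,0,0,-0.82, 0.165,-0.063,0,0,0,-1.0, 0.19,-0.072,0,0,0,-1.18, 0.2025,-0.077,0,0,0,-1.36]'
python3 -m jog '[0,0,0,0,0,-0.12, 0,0,0,0,0,-0.2, 0,0,0,0,0,-0.211, 0,0,0,0,0,-0.211]'
python3 - <<'E'
from h import *
s=r.sense(); print(s["tool_pos"],s["tcp_rot"],s["joint_pos"])
p=r.snapshot("wrist"); save("w4.png",p["pixels"]); w=pts(p); px=p["pixels"].astype(int)
b=(px[...,2]>px[...,0]+50)&(px[...,2]>px[...,1]+30)&(w[...,2]>126)&(w[...,2]<138)
q=w[b]; print("grip",len(q),cv2.minAreaRect(q[:,:2].astype(np.float32)),np.median(q[:,2]))
o=(px[...,0]>150)&(px[...,0]>px[...,2]+90)&(px[...,1]<px[...,0]-50)&(w[...,2]>120)&(w[...,2]<132)
qo=w[o]; print("trig",len(qo),cv2.minAreaRect(qo[:,:2].astype(np.float32)),np.median(qo[:,2]))
a=np.radians(15.3); R=np.array([[np.cos(a),np.sin(a)],[-np.sin(a),np.cos(a)]])
t=np.array(s["tool_pos"][:2])
for q in (q,qo): print("rel tcp, stand axes",np.percentile((q[:,:2]-t)@R.T,[0.5,99.5],axis=0).round(1).tolist())
E
```

```text
time: 11.65
tool_pos: [485.0, 243.6, 245.4]
tcp_rot: [-180.0, -0.1, -176.4]
ft_force: [0.0, -0.6, 0.5]
finger_gap: 85.5
grip_force: 0.0
time: 12.15
tool_pos: [486.1, 242.5, 246.0]
tcp_rot: [-180.0, -0.1, -164.8]
ft_force: [-1.0, -0.4, 0.4]
finger_gap: 85.5
grip_force: 0.0
[486.12698236 242.49903998 246.03430852] [-1.79993481e+02 -6.38523102e-02 -1.64782913e+02] [ 2.11037894e+01 -1.60397976e+00  9.31201928e+01  6.37090076e-05
  8.85479712e+01 -8.41133027e+01]
grip 6048 ((484.6264953613281, 252.27349853515625), (101.7311782836914, 28.224609375), 14.933052062988281) 130.31967913888093
trig 943 ((505.3345642089844, 217.853759765625), (58.29741668701172, 8.490927696228027), 14.393209457397461) 124.26192470355248
rel tcp, stand axes [[-49.5, -3.6], [50.6, 23.6]]
rel tcp, stand axes [[-16.7, -32.9], [39.9, -24.4]]
```

View pics/w4.png

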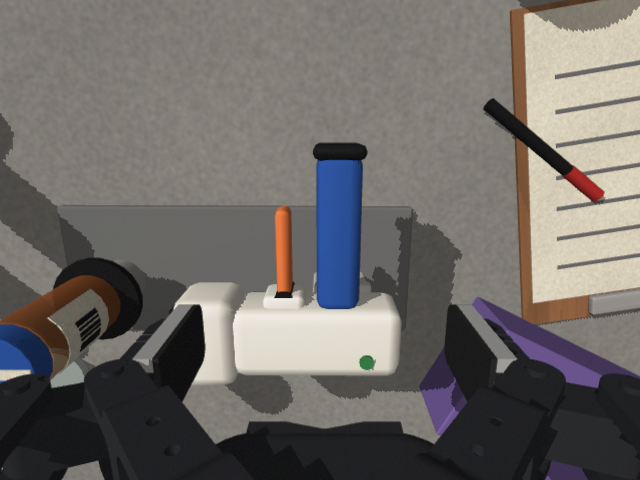

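The wrist view shows the orange trigger at (284,250) and the blue grip at (339,230), both between the fingers, about 2 mm towards the grip side of plan. I'll shift 1.5 mm, descend, squeeze, hold and release.

```bash
python3 -m jog '[0,0.0015,0.02,0,0,0, 0,0.0015,0.055,0,0,0, 0,0.0015,0.09,0,0,0, 0,0.0015,0.12,0,0,0, 0,0.0015,0.143,0,0,0, 0,0.0015,0.154,0,0,0, 0,0.0015,0.154,0,0,0]' 1 30
python3 -m jog '[0,0,0,0,0,0, 0,0,0,0,0,0, 0,0,0,0,0,0, 0,0,0,0,0,0, 0,0,0,0,0,0, 0,0,0,0,0,0, 0,0,0,0,0,0, 0,0,0,0,0,0]' -1 30
python3 - <<'E'
from h import *
p=r.snapshot("wrist"); save("w5.png",p["pixels"])
E
```

```text
time: 13.08
tool_pos: [485.1, 243.8, 91.4]
tcp_rot: [-180.0, -0.1, -164.7]
ft_force: [-0.2, -1.2, 0.5]
finger_gap: 85.4
grip_force: 0.0
time: 14.08
tool_pos: [487.4, 243.7, 94.8]
tcp_rot: [-179.9, 0.2, -164.7]
ft_force: [-1.4, -3.8, 6.4]
finger_gap: 46.5
grip_force: 30.4
```

View pics/w5.png

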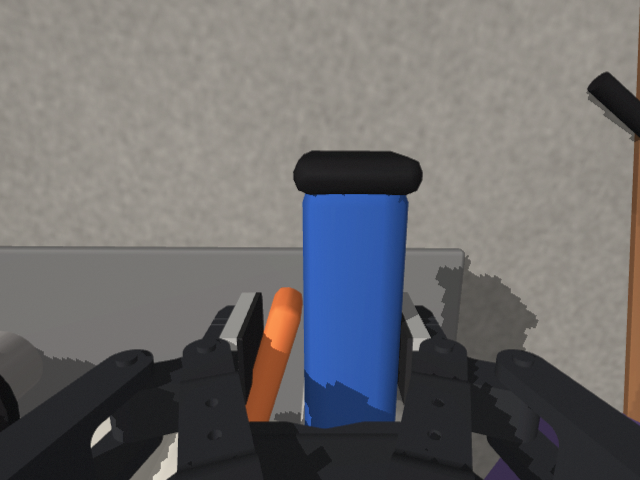

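The view shows the trigger at (275,350) tilted firmly towards the grip between both pads. With the gap at 46.5 mm, it is fully in. I'll hold a little longer, release and retreat.

```bash
python3 -m jog '[0,0,0,0,0,0, 0,0,0,0,0,0, 0,0,0,0,0,0, 0,0,0,0,0,0]' -1 40
python3 -m jog '[0,0,0,0,0,0, 0,0,0,0,0,0, 0,0,0,0,0,0, 0,0,0,0,0,0, 0,0,0,0,0,0, 0,0,0,0,0,0]' 1
python3 -m jog '[0,0,-0.015,0,0,0, 0,0,-0.045,0,0,0, 0,0,-0.085,0,0,0, 0,0,-0.125,0,0,0, 0,0,-0.15,0,0,0, 0,0,-0.154,0,0,0, 0,0,-0.154,0,0,0, 0,0,-0.154,0,0,0]'
python3 - <<'E'
from h import *
p=r.snapshot("wrist"); w=pts(p); px=p["pixels"].astype(int)
o=(px[...,0]>150)&(px[...,0]>px[...,2]+90)&(px[...,1]<px[...,0]-50)&(w[...,2]>120)&(w[...,2]<132)
print("trig",cv2.minAreaRect(w[o][:,:2].astype(np.float32)))
p=r.snapshot("side"); w=pts(p); d=np.hypot(w[...,0]-614,w[...,1]-68)
q=w[(d<40)&(w[...,2]>140)&(w[...,2]<185)]; print("lid",len(q),np.percentile(q[:,2],[5,50,95]).round(1),cv2.minEnclosingCircle(q[:,:2].astype(np.float32)))
save("side6.png",p["pixels"])
E
```

```text
time: 14.62
tool_pos: [487.4, 243.9, 94.9]
tcp_rot: [-180.0, 0.2, -164.7]
ft_force: [-2.4, -3.9, 4.8]
finger_gap: 46.3
grip_force: 38.9
time: 15.38
tool_pos: [486.0, 244.2, 92.8]
tcp_rot: [180.0, 0.0, -164.7]
ft_force: [0.1, 0.1, -0.7]
finger_gap: 85.9
grip_force: 0.0
time: 16.38
tool_pos: [485.2, 243.8, 245.0]
tcp_rot: [-180.0, -0.2, -164.7]
ft_force: [-0.2, 0.6, -0.0]
finger_gap: 85.3
grip_force: 0.0
trig ((505.294189453125, 217.5735626220703), (58.106544494628906, 7.969300746917725), 13.841265678405762)
lid 710 [142.6 168.1 170.8] ((614.308837890625, 64.70489501953125), 26.56521224975586)
```

View pics/side6.png

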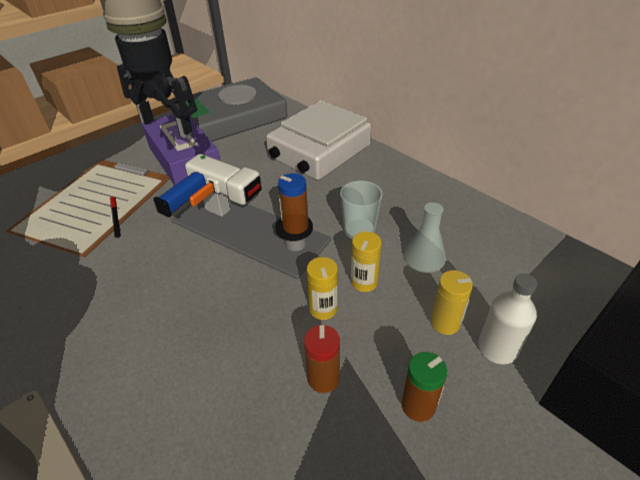

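The trigger is back out, parallel to the grip at (202,194). The jar is unmoved on the pedestal at (293,210), and the gripper is clear of everything.

```bash
python3 -c "from bench import r; print(r.hand_in())"
```

```text
the job is handed in; nothing more can be done
None
```

The job is handed in, with no verdict shown: the blue-lidded jar stands centred on the pedestal with its label to the window, the trigger was squeezed for about a second and sprang back, and nothing else was moved.

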